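# Turn a flat-sided shim disc home against the bar of its jig

### The arm

A 6-joint arm with a two-finger parallel gripper is mounted at the origin on a cart in front of the work surface, level with it; the furniture and walls round the work are solid. World frame = base frame: x ahead of the robot, y to its left, z up, the work surface at z = 0. Lengths are in mm, angles in rad, forces in N, time in s.
With the tool pointing down it reaches from about 300 to 750 mm from the base axis. Payload 8.5 kg.
Tool frame: the origin (TCP) lies at the very end of the fingers, on their centre line; the grasp point (between the pads) lies manip.tcp_to_grasp behind it (manip.tcp_to_grasp is the distance from the TCP to the grasp point, in mm); z points along the fingers, y is the line along which they close (so a half turn about z gives the same grasp; the last joint's range is limited). The gripper opens to 85 mm and grips with 20 to 120 N. Pads are 22 mm wide; open, the fingers measure 114 mm over their backs; the gripper's body (76 mm by 85 mm) begins 54 mm behind the grasp point. The pads swing forward as they close: fully open they stand 13 mm farther back than shut.
Start: joints at [-1.422, 0.381, 1.297, -0, 1.464, -0.215], TCP at [195.699, -513.987, 231.322] pointing down, gripper open.
Joint ranges: [-3.11, 3.11], [-0.89, 2.33], [0.22, 2.48], [-1.42, 4.56], [0.17, 2.85], [-2.88, 2.88]. Speed limits (rad/s): [2.39, 2.39, 3.14, 3.14, 3.14, 3.14].

### API

Orientations are given as a rotation vector (axis times angle).
In Python, from workcell import manip, eyes, finish_job gives the robot as it stands. Calls block until the motion is done:
- manip.goto(position, orientation): joint-space move of the TCP to a pose.
- manip.line_to(position, frame=None, feed=150, threshold=None): straight line of the TCP; frame=None keeps the orientation; feed is the mean speed in mm/s. With threshold (N) it stops when the force on the tool has changed by that much, and returns True; else False.
- manip.move_j(angles): joint-space move.
- manip.move_gripper(opening, grasp_force=None): finger opening in mm; grasp_force is the grip in N (None keeps the last); returns when the fingers have stopped.
- manip.wait(seconds).
- manip.inverse_kinematics(position, orientation): joint angles nearest the present ones, or None.
- manip.sense(): the state.
- eyes.snapshot(name): name is "side" or "top" or "wrist"; returns a dict with "color" (480x640x3 uint8, blue, green, red), "intrinsics" (3x3 intrinsics, pixels), "R" (3x3) and "t" (3): a world point X has camera coordinates R X + t. Camera axes: x right, y down, z forward; pixel columns grow to the right and rows downward; lengths in mm; the calibration is good to about 2 mm. The wrist camera is an equidistant fisheye: a pixel r from the principal point sees the ray r / f radians off the axis. A picture is of the moment at which its call begins. There is no depth.
A pose or a line that the arm cannot do raises manip.IKError and nothing moves.
- finish_job(): hands the job in; it is judged then, once.
The state is a dict: "time_s": time; "joints": joint angles; "joint_velocities": joint speeds; "effort": joint torques, N m; "ee_pos": TCP position; "tcp_rot": TCP orientation; "ft_force": force on the tool from outside, world axes, zero at the start; "torque": the same for the moment, N m; "grip_width": finger opening in mm; "gripper_force": force on a finger pad.
Only numpy, scipy, OpenCV 4.12 (cv2) and the standard library are available. Lean on these libraries where they do the work, as an engineer would, in place of code of your own. Each camera call takes 0.05 s, during which the arm holds its last target. There are 200 camera calls.

### The job

The aluminium disc with one flat side lies in the plywood jig, between the two pins and the low steel bar, but with its flat turned away from the bar. Turn the disc by fingertip, leaving it lying in the jig, until its flat faces the bar, then press it home against the bar firmly (a push of about 10 N for a second) but gently, never with more than 25 N, and let go so that it stays lying with its flat flush along the bar. Leave the other things on the bench where they are.

Things in the scene. Friction and masses are not known exactly. Their poses are not given: they have to be found in the camera images.
- disc: loose round aluminium disc, 100 mm diameter, 14 mm thick, about 0.3 kg, with a 10 mm hole in its middle and one straight flat side 57 mm long. Too wide to grip across. It lies on the jig's base with about 2 mm of play between bar and pins while a round part faces the bar (its middle then near x = -6 mm in the jig). Origin: middle of its underside; z up; x points squarely to the flat.
- flat_mid (a point): middle of the disc's flat (41 mm from its middle along its x, 7 mm above its underside). The disc slides easily on the waxed base (friction about 0.1, far less than a fingertip's), so a closed fingertip that presses on its top (5 to 10 N, 30 mm from its middle) and moves round in a circle, itself turning along, drags it round, with some slip. A quarter turn ahead of the flat is best; elsewhere the flat may catch on a pin.
- jig: fixed alignment jig: waxed plywood base 150 mm (x) by 130 mm (y), 12 mm thick, on the 60 mm high work board, with a bar at its far end and two pins near its front. The front between the pins is open: a fingertip can push the disc's rim there towards the bar; its friction holds the rim, so shifting it sideways meanwhile rolls the flat square. Origin: middle of the base's underside; z up; x points squarely to the bar.
- bar: dark steel alignment bar, rigid and fixed across the jig's far end: 14 mm wide, 110 mm long (y), 10 mm high, its top 4 mm lower than the disc's. Origin: middle of its underside, on the base 52 mm from the jig's middle; axes as the jig's. Its near face, which the flat must touch, is at its x = -7 mm; with the flat on it the disc's middle is at x = +4 mm in the jig.
- pin_left (a point): top of the left dowel pin, 10 mm diameter, 10 mm high above the base, at x = -39 mm, y = +45 mm in the jig; 4 mm lower than the disc's top
- pin_right (a point): top of the right dowel pin, the same, at x = -39 mm, y = -45 mm in the jig
- setting_bar: bystander: loose brass bar 12 x 130 x 12 mm beside the jig (not the jig's bar); origin under its middle, long along its y
- wax_tin: bystander: loose round tin, 66 mm diameter, 25 mm high, beside the jig; origin under its middle
- pot: bystander: small round pot with a lid, 38 mm diameter, 32 mm high; origin under its middle
- cork_block: bystander: cork sanding block 56 x 90 x 29 mm; origin under its middle, long along its y
- hex_keys: bystander: folding hex key set 26 x 85 x 22 mm, lying beside the brass bar; origin under its middle, long along its y

How it is judged (in metres and radians):
On the way:
1. with the disc's flat flush on the bar (middle of the flat within 2 mm of the bar's face, square to 0.045 rad), the disc is pressed against the bar with 4 N or more for half a second (x of flat_mid in the frame of bar above -0.009 m and angle between the x axis of disc and the x axis of jig, either way round below 0.045 rad and contact force between disc and bar above 4 N), for 0.5 s.
At the end, for the whole second after the job is handed in: The disc lies flat on the jig's base (risen less than 2 mm, tipped less than 0.05 rad), at rest, the middle of its flat within 2 mm of the bar's face and the flat square to the bar within 0.045 rad (2.6 degrees) (x of flat_mid in the frame of bar above -0.009 m and angle between the x axis of disc and the x axis of jig, either way round below 0.045 rad and z of disc in the frame of jig below 0.014 m and angle between disc's own z axis and vertical below 0.05 rad and linear speed of disc below 0.01 m/s); the robot touches nothing.
It fails at once if the fingers push on the disc with more than 25 N (contact force between the fingers and disc above 25 N).
It fails at once if the disc is pressed against the bar with more than 25 N (contact force between disc and bar above 25 N).
It fails at once if the disc is lifted off the jig's base by more than 8 mm or tipped by more than 0.2 rad (z of disc in the frame of jig above 0.02 m or angle between disc's own z axis and vertical above 0.2 rad).
It fails at once if a bystander is moved by more than 25 mm (distance of any of wax_tin, pot, setting_bar, hex_keys, cork_block from where it was at the start of the episode above 0.025 m).
It also fails if it takes over 64 s, if anything falls off the work surface, if the arm or the gripper's body presses on something with over 40 N, if the wrist force passes 120 N, or if a joint passes its speed limit or range.

## Working session

There is one attempt and no reset: what is moved stays moved. The work goes in short steps, each a Python script; the robot and the scene stay as the last script left them, time stands still between calls to the robot, and variables do not carry over. Pictures are saved under pics/ and viewed, at most 10 in all, crops included, and the job is handed in when it is done.

```bash
mkdir -p pics; ls
python3 - <<'E'
from workcell import manip, eyes
import cv2
for n in ("top","side"):
    s=eyes.snapshot(n); cv2.imwrite(f"pics/{n}0.png",s["color"]); print(n,s["intrinsics"],s["R"],s["t"])
st=manip.sense(); print(st["time_s"],st["tcp_rot"],st["ft_force"],manip.tcp_to_grasp)
E
```

```text
pics
top [[437.67125679   0.         316.67129594]
 [  0.         437.67125679 239.20305665]
 [  0.           0.           1.        ]] [[ 0.01501241 -0.99986404 -0.00682166]
 [-0.98668672 -0.01370894 -0.16205364]
 [ 0.16193809  0.00916366 -0.98675837]] [ 135.78446506  515.24232663 1018.96870881]
side [[587.09171157   0.         315.42950284]
 [  0.         587.09171157 239.47942119]
 [  0.           0.           1.        ]] [[ 0.89210139  0.45159983  0.01458429]
 [ 0.34033186 -0.65036813 -0.67911378]
 [-0.29720251  0.61080185 -0.73388812]] [-517.49196234  -28.90770697 1314.03256783]
0.1 [-3.08849702e+00 -5.67992065e-01 -1.32519674e-04] [ 0.48971744 -0.43803911  0.71929859] 18.700000000000003
```

View pics/top0.png

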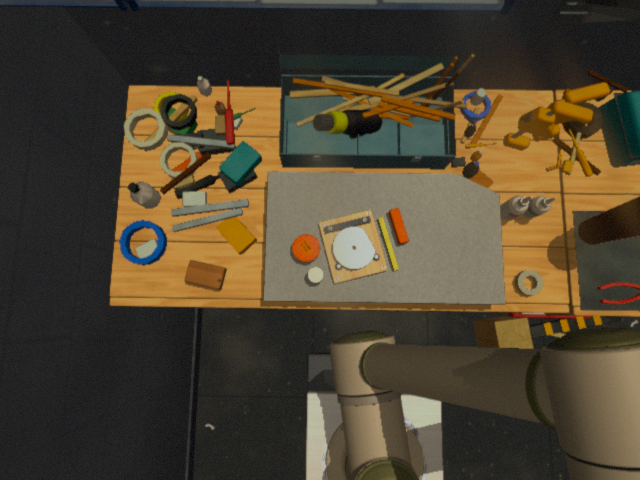

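View pics/side0.png

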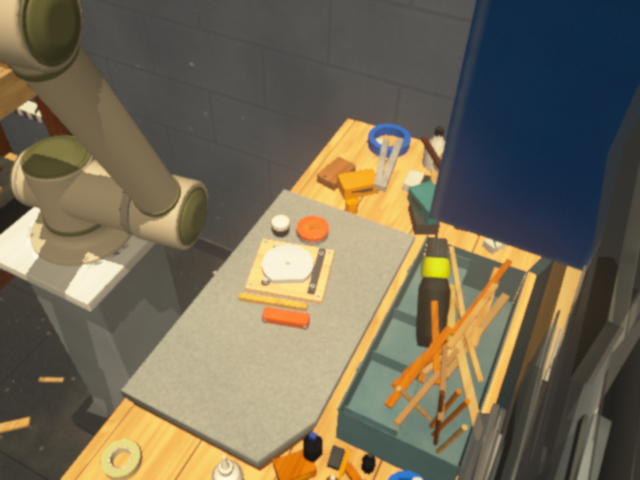

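The top view shows the jig at about (353,247), with its bar at the upper end around (347,224). The tin is at (305,248), the pot at (315,276), the brass bar at (388,245) and the hex keys at (399,226). Next I'll look closer with the wrist camera.

```bash
cat > h.py <<'E'
from workcell import manip, eyes, finish_job
import numpy as np, cv2
from scipy.spatial.transform import Rotation as Ro
def ray(s,p):
    K=s["intrinsics"]; R=np.array(s["R"]); t=np.array(s["t"])
    a=np.array([(p[0]-K[0][2])/K[0][0],(p[1]-K[1][2])/K[1][1]])
    if s.get("fish"):
        r=np.hypot(*a); d=np.array([*(a/max(r,1e-9)*np.sin(r)),np.cos(r)])
    else: d=np.array([*a,1.])
    return -R.T@t, R.T@(d/np.linalg.norm(d))
def at(s,p,z):
    c,d=ray(s,p); return (c+d*(z-c[2])/d[2])
def tri(obs):
    A=np.zeros((3,3)); b=np.zeros(3)
    for s,p in obs:
        c,d=ray(s,p); P=np.eye(3)-np.outer(d,d); A+=P; b+=P@c
    return np.linalg.solve(A,b)
def down(yaw):  # tool z down, tool y axis at world angle yaw+90 ; tool x at yaw
    return (Ro.from_euler('z',yaw)*Ro.from_euler('x',np.pi)).as_rotvec()
def snap(n):
    s=eyes.snapshot(n); s["fish"]=(n=="wrist"); return s
E
python3 - <<'E'
from h import *
s=snap("top"); s2=snap("side")
for z in (72,): print(at(s,(353,247),z)) 
print(tri([(s,(353.5,247.5)),(s2,(287.5,265))]))
for p in [(319,219),(372,211),(386,273),(331,283)]: print(p,at(s,p,72))
st=manip.sense(); R=Ro.from_rotvec(st["tcp_rot"]).as_matrix(); print(R)
w=snap("wrist"); print(w["intrinsics"],w["R"],w["t"], -np.array(w["R"]).T@w["t"]-st["ee_pos"])
a=cv2.resize(s["color"][190:300,280:420],None,fx=4,fy=4,interpolation=cv2.INTER_CUBIC); cv2.imwrite("pics/top1.png",a)
E
```

```text
[491.01255679  57.34692831  72.        ]
[489.26492341  56.34262514  75.22321903]
(319, 219) [557.07621546 138.14484267  72.        ]
(372, 211) [578.22827533  12.29145034  72.        ]
(386, 273) [431.00440798 -19.42094853  72.        ]
(331, 283) [405.96151689 108.18421433  72.        ]
[[ 9.34559389e-01  3.55807142e-01 -1.62773702e-04]
 [ 3.55807143e-01 -9.34558986e-01  8.82113973e-04]
 [ 1.61740826e-04 -8.82303941e-04 -9.99999598e-01]]
[[371.64829954   0.         321.65600707]
 [  0.         371.64829954 241.23772936]
 [  0.           0.           1.        ]] [[ 0.35551088 -0.93467153 -0.00107305]
 [-0.89841292 -0.3420358   0.27543736]
 [-0.25781048 -0.09695694 -0.96131842]] [-549.51233035  -37.22443572  378.3364466 ] [ 63.79016352  24.16272359 142.40456685]
```

Run:
```python
from h import *
c=np.array([493,60]); y=0.2
u=np.array([np.cos(y),np.sin(y)])
for a in np.arange(-3.2,3.3,.4):
    q=manip.inverse_kinematics([*c,150],down(a)); print(round(a,1),None if q is None else np.round(q,2))
manip.goto([*(c-50*u),200],down(y)); manip.move_gripper(0)
import pickle
w=snap("wrist"); v=manip.line_to([*(c-50*u+np.array([0,40])),200]); w2=snap("wrist")
pickle.dump((w,w2),open("w.pkl","wb"))
cv2.imwrite("pics/w1.png",w["color"]); cv2.imwrite("pics/w2.png",w2["color"])
print(manip.sense()["time_s"])
```

```text
-3.2 [-0.12  0.37  1.58  0.    1.2  -1.63]
-2.8 [-0.12  0.37  1.58  0.    1.2  -2.03]
-2.4 [-0.12  0.37  1.58  0.    1.2  -2.43]
-2.0 [-0.12  0.37  1.58 -0.    1.2  -2.83]
-1.6 None
-1.2 [-0.12  0.37  1.58 -0.    1.2   2.65]
-0.8 [-0.12  0.37  1.58  0.    1.2   2.25]
-0.4 [-0.12  0.37  1.58 -0.    1.2   1.85]
-0.0 [-0.12  0.37  1.58 -0.    1.2   1.45]
0.4 [-0.12  0.37  1.58 -0.    1.2   1.05]
0.8 [-0.12  0.37  1.58  0.    1.2   0.65]
1.2 [-0.12  0.37  1.58 -0.    1.2   0.25]
1.6 [-0.12  0.37  1.58 -0.    1.2  -0.15]
2.0 [-0.12  0.37  1.58  0.    1.2  -0.55]
2.4 [-0.12  0.37  1.58  0.    1.2  -0.95]
2.8 [-0.12  0.37  1.58  0.    1.2  -1.35]
3.2 [-0.12  0.37  1.58  0.    1.2  -1.75]
3.7417
```

View pics/w1.png

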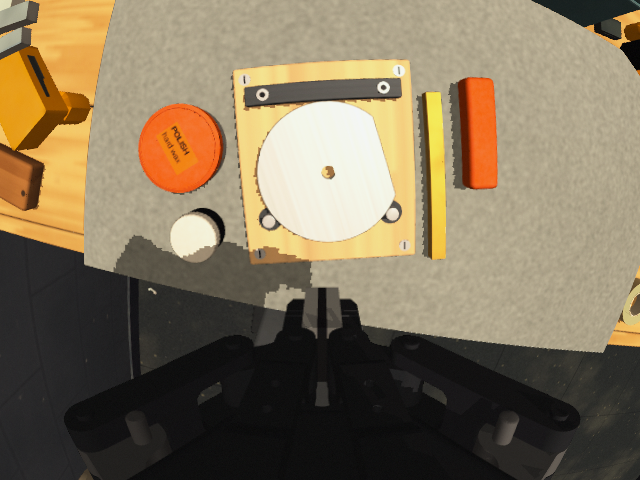

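The wrist view shows the disc centre at (328,173) and its flat facing right and slightly up, between (373,113) and (395,190). The bar runs from (247,97) to (400,88). The pins are at (268,221) and (392,213). I'll rectify this to a metric view.

```bash
cat >> h.py <<'E'
def ortho(s,z,c,yaw,W=160,H=150,k=4):
    # image up = jig x, left = jig y ; pixel(u,v): x=(H/2 - v/k), y=(W/2-u/k) in frame (c,yaw)
    v,u=np.mgrid[0:H*k,0:W*k].astype(float); x=H/2-v/k; y=W/2-u/k
    X=np.stack([c[0]+x*np.cos(yaw)-y*np.sin(yaw), c[1]+x*np.sin(yaw)+y*np.cos(yaw), np.full_like(x,z)],-1)
    C=X@np.array(s["R"]).T+s["t"]; K=s["intrinsics"]
    r=np.hypot(C[...,0],C[...,1]); th=np.arctan2(r,C[...,2]); f=th/np.maximum(r,1e-9)
    return cv2.remap(s["color"],(K[0][0]*C[...,0]*f+K[0][2]).astype(np.float32),(K[1][1]*C[...,1]*f+K[1][2]).astype(np.float32),cv2.INTER_CUBIC)
def opx(p,c,yaw,W=160,H=150,k=4):
    x=H/2-p[1]/k; y=W/2-p[0]/k
    return np.array([c[0]+x*np.cos(yaw)-y*np.sin(yaw), c[1]+x*np.sin(yaw)+y*np.cos(yaw)])
E
python3 - <<'E'
from h import *
import pickle
w,w2=pickle.load(open("w.pkl","rb"))
c=np.array([493,60]); 
cv2.imwrite("pics/o1.png",ortho(w,82,c,.2)); cv2.imwrite("pics/o2.png",ortho(w2,82,c,.2))
E
```

```text
(no output)
```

View pics/o1.png

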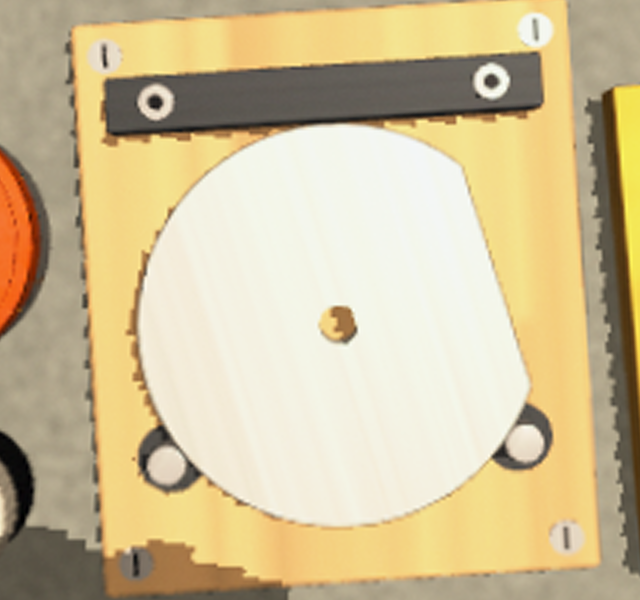

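View pics/o2.png

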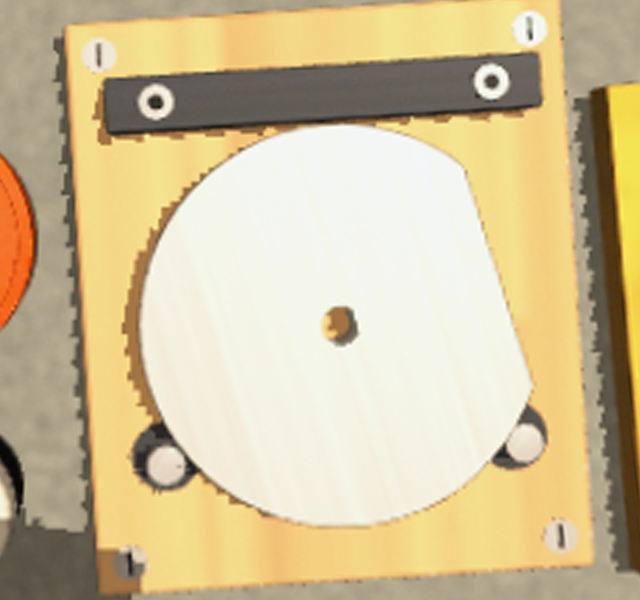

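The two rectified views agree on bar and pins at z=82: pins at (167,465) and (525,442), bar screws at (156,102) and (491,81). The flat runs from (461,163) to (530,383), so the disc needs about +76° counter-clockwise.

```bash
cat >> h.py <<'E'
C0=np.array([493,60.])
JY=0.2+0.0635
_o=np.array([0.39,-4.10]); JC=C0+Ro.from_euler('z',.2).as_matrix()[:2,:2]@_o
JR=Ro.from_euler('z',JY).as_matrix()[:2,:2]
def J(x,y): return JC+JR@np.array([x,y])
def disc(s,z=86):
    o=ortho(s,z,JC,JY)
    m=((o.min(2)>165)).astype(np.uint8); m=cv2.morphologyEx(m,cv2.MORPH_OPEN,np.ones((9,9)))
    p=max(cv2.findContours(m,cv2.RETR_EXTERNAL,cv2.CHAIN_APPROX_NONE)[0],key=cv2.contourArea)[:,0].astype(float)
    xy=np.c_[75-p[:,1]/4,80-p[:,0]/4]   # jig coords
    from scipy.optimize import least_squares
    f=lambda q:np.minimum(50,41/np.maximum(np.cos(np.arctan2(xy[:,1]-q[1],xy[:,0]-q[0])-q[2]),.1))-np.hypot(xy[:,0]-q[0],xy[:,1]-q[1])
    best=min((least_squares(f,[-5,0,a],loss='soft_l1',f_scale=.5) for a in np.arange(-3,3.2,.4)),key=lambda r:r.cost)
    return best.x,best.cost,len(xy),o   # x,y in jig, flat angle
def fz(): return np.array(manip.sense()["ft_force"])
E
python3 - <<'E'
from h import *
import pickle
print(JC,JY)
for w in pickle.load(open("w.pkl","rb")):
    q,c,n,o=disc(w); print(q,np.degrees(q[2]),c,n)
E
```

```text
[494.19677022  56.05920807] 0.2635
[-6.23504141 -0.1207042  -1.32720009] -76.0429640053054 218.35722837221672 1123
[-6.40948475 -0.30528265 -1.32793057] -76.08481687119023 378.41808676802873 1199
```

```bash
cat >> h.py <<'E'
def stroke(a0,turn,yaw0,cx=-6.,cy=0.,F=7.5,step=np.radians(6)):
    pos=lambda a:J(cx+30*np.cos(a),cy+30*np.sin(a))
    manip.goto([*pos(a0),96],down(yaw0)); manip.wait(.2); b=fz()[2]
    hit=manip.line_to([*pos(a0),80],feed=10,threshold=2.5)
    z=manip.sense()["ee_pos"][2]; print("hit",hit,z,fz()[2]-b)
    for _ in range(15):
        f=fz()[2]-b
        if abs(f-F)<1: break
        z-=np.clip((F-f)*.03,-.2,.2); manip.line_to([*pos(a0),z],feed=10); manip.wait(.05)
    print("press",z,f); n=int(np.ceil(abs(turn)/step)); log=[]
    for i in range(1,n+1):
        d=turn*i/n; f=fz()[2]-b; log.append(round(f,1))
        if f>16: print("high",f); z+=.5
        z-=np.clip((F-f)*.02,-.15,.15)
        manip.line_to([*pos(a0+d),z],down(yaw0+d),feed=25)
    print(log,fz()-[0,0,b]); p=manip.sense()["ee_pos"]
    manip.line_to([p[0],p[1],p[2]+15],feed=100)
def look(name=None):
    manip.goto([*J(-55,0),200],down(JY)); manip.wait(.1); s=snap("wrist"); q,c,n,o=disc(s)
    print("disc",q[:2],np.degrees(q[2]),c,manip.sense()["time_s"])
    if name: cv2.imwrite(f"pics/{name}.png",o)
    return q
E
python3 - <<'E'
from h import *
stroke(np.radians(14),np.radians(76),JY-.5)
look("s1")
E
```

```text
hit True 86.06073860899707 4.755268234060063
press 85.74155805567662 7.059148650987198
[np.float64(7.1), np.float64(7.2), np.float64(6.5), np.float64(7.9), np.float64(7.0), np.float64(7.2), np.float64(6.8), np.float64(7.2), np.float64(7.1), np.float64(7.8), np.float64(8.1), np.float64(7.3), np.float64(7.5)] [ 0.69163361 -1.28062534  7.50992566]
disc [-7.1429962   0.85014038] -24.631040625916604 394.99601778125066 11.7667
```

Run:
```python
from h import *
stroke(np.radians(62),np.radians(35),JY-.3,cx=-6.7,cy=.5)
look("s2")
```

```text
hit True 86.07131448989416 3.6075905691635235
press 85.63814687859872 6.7014640281060025
[np.float64(6.7), np.float64(6.9), np.float64(5.9), np.float64(6.5), np.float64(6.7), np.float64(6.8)] [ 0.12985121 -1.67616234  6.36967632]
disc [-8.15641583e+00 -7.50785407e-03] 1.0163744880190348 551.2438538842852 17.6667
```

View pics/s2.png

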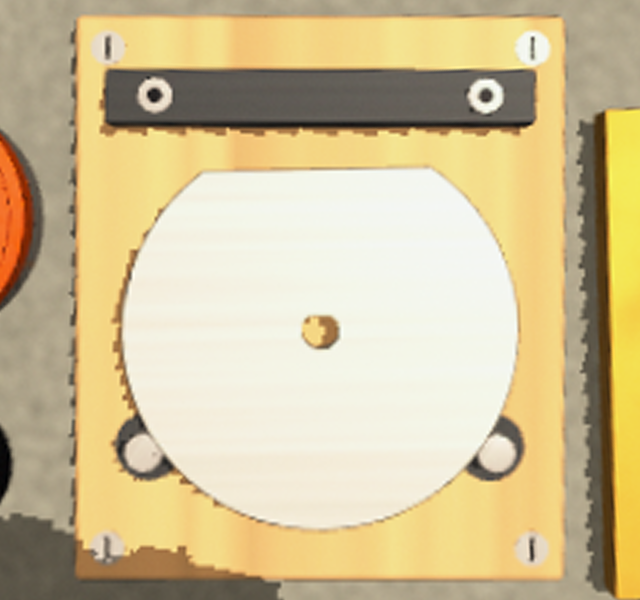

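The flat now faces the bar: it runs from (203,171) to (432,167), about 1° off, and the disc rests against both pins. Next I'll press it home from the front.

Run:
```python
from h import *
yaw=JY; u=JR[:,0]
manip.goto([*J(-90,0),110],down(yaw)); manip.line_to([*J(-88,0),78],feed=80); manip.wait(.2); b=fz()
h=manip.line_to([*J(-48,0),78],feed=10,threshold=4)
p=np.array(manip.sense()["ee_pos"]); g=lambda:-(fz()-b)[:2]@u
x=JR.T@(p[:2]-JC); print(h,x,p[2],g(),fz()-b)
if h:
    X=x[0]; t0=None; log=[]
    for _ in range(60):
        f=g(); log.append(round(float(f),1)); t=manip.sense()["time_s"]
        if f>8 and t0 is None: t0=t
        if t0 and t-t0>1.5: break
        X+=np.clip((10-f)*.04,-.3,.2); manip.line_to([*J(X,0),78],feed=10); manip.wait(.05)
    print(log,X,fz()-b)
s=snap("wrist"); q,c,n,o=disc(s); print(q,np.degrees(q[2])); cv2.imwrite("pics/p1.png",s["color"]); print(manip.sense()["time_s"])
```

```text
True [-55.52503165   0.24551766] 77.5632004084541 0.3514251523438665 [-0.42992017  0.24439717 -1.69547103]
[0.4, 1.7, 1.9, 4.9, 5.4, 7.4, 6.5, 6.6, 6.3, 8.6, 8.5, 8.6, 8.5, 7.9, 8.8, 9.8] -53.6518400567958 [-9.14148169 -3.65770875  1.51971825]
[ 3.93673446e+00 -1.07576595e+00 -6.96303912e-04] -0.039895275412729594
26.325
```

View pics/p1.png

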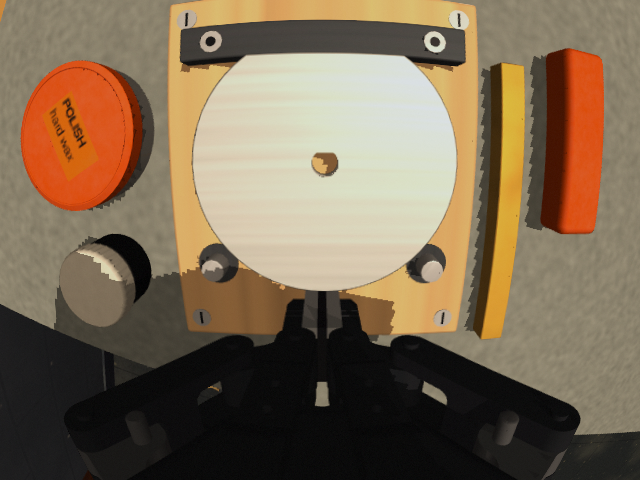

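The flat is flush along the bar, from (243,53) to (407,53): x=3.9 mm, 0.04° off. It was pressed at 8–10 N for 1.5 s. I'll back off and check.

Run:
```python
from h import *
manip.line_to([*J(-85,0),78],feed=40); manip.line_to([*J(-85,0),150],feed=100)
q=look("end")
if abs(q[0]-4)<1.2 and abs(q[2])<.025: print(finish_job())
```

```text
disc [ 3.80302931 -0.87605911] -0.01571108429094577 224.7484876210221 28.6167
the job is handed in; nothing more can be done
None
```

The disc lies with its flat flush on the bar: the last camera check put its middle at x = 3.8 mm and 0.02° off square. I pressed it with 8–10 N (wrist-force reading) for about 1.5 s, backed the fingers clear, and handed the job in at about 29 s; no verdict came back.

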